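# Reset the spice grinder's frozen charging dock

### The job

The grinder's charging dock under the frosted sliding door of the low spice shelf has frozen: first slide the door fully open, then draw the reset pin out of its bamboo stand, reach it down through the orange-ringed hole in the dock and, gently, hold the recessed red button fully down for at least three seconds. Finish while still gripping the pin and holding the button down with it; do not set the pin down or let go. Leave the steel dabba, cumin jar, tea tin and grinder standing where they are.

Things in the scene. Friction and masses are not known exactly. Their poses are not given: they have to be found in the camera images.
- shelf: Low wine-red lacquered MDF shelf unit, fixed, 180 (x) x 400 (y) x 92 mm high, walls and floor 12 mm thick. Origin: centre of its underside. Local +y half is an open-topped bay (156 x 188 mm inside, floor 12 mm above the counter) holding the dock; local -y half has a fixed top deck. Local z up.
- door (a joint): Slide of the frosted-acrylic door, which lies flat on top of the shelf unit. 0 = closed over the bay, grows to 0.17 m (end stop, fully open) as it moves along the shelf's local -y, over the fixed deck. It may start a little open. Friction about 1.5 N, stays where it is left.
- door_handle (a point): Centre of the top edge of the door's black grip rib (moves with the door). The rib stands upright in the middle of the door, 70 mm long along the shelf's x, 12 mm thick along the shelf's y, 30 mm high above the acrylic. The acrylic panel is 166 (x) x 200 (y) x 6 mm, its top 100 mm above the counter; the rib's top 130 mm. Axes parallel to the shelf's.
- dock: White plastic charging dock, fixed in the shelf bay, 110 (x) x 80 (y) x 55 mm high. Origin: centre of its underside, 12 mm above the counter. On its top a black charging disc with brass contacts and, on the local -x side, the reset hole ringed in orange.
- dock_hole (a point): Centre of the mouth of the dock's round vertical reset hole, at the dock's top face (67 mm above the counter), 25 mm from the dock's middle towards its local -x. Hole 16 mm in diameter, chamfered 2 mm, too narrow for a finger.
- reset_button (a joint): Travel of the red reset button at the bottom of the hole: 0 = up, 0.008 m = fully down (stop). Spring: about 1.4 N to start, 7 N at the stop; it springs back up.
- button_top (a point): Centre of the red button's top face (moves with it), 13.6 mm in diameter; unpressed it lies 25 mm below the mouth of the hole (42 mm above the counter).
- stand: Bamboo block, fixed, 60 x 60 x 80 mm high; origin: centre of its underside. A vertical hole 11 mm in diameter, 78 mm deep, in the middle of its top holds the pin.
- pin: Reset pin, loose, about 50 g, standing upright in the stand: a steel rod 8 mm in diameter and 75 mm long below a flat-sided bamboo handle 24 mm wide (pin's x) x 16 mm thick (pin's y) x 52 mm high, orange band near its top. The handle's underside rests on the stand's top, so the handle spans 80 to 132 mm above the counter. Origin: the rod's tip; z up along the rod to the handle. Its yaw varies.
- pin_tip (a point): Lower end of the pin's steel rod (same point as the pin's origin).
- pin_grip (a point): A point in the middle of the pin's handle, 105 mm above the tip.
- dabba: Bystander: round steel spice box with lid and knob, 104 mm across, 84 mm high, loose; origin: centre of its underside.
- cumin_jar: Bystander: blue ceramic jar with cork, 72 mm across, 90 mm high, loose; origin: centre of its underside.
- tea_tin: Bystander: square steel tea tin with brass clip lid, 73 x 73 x 97 mm high, loose; origin: centre of its underside.
- grinder: Bystander: black plastic spice grinder, 64 mm across, 120 mm high, loose; origin: centre of its underside.

How it is judged (in metres and radians):
On the way, in this order (a step that is already met when the one before it is completed fails the run):
1. the door is slid open (value of joint door above 0.14 m), for 0.2 s.
2. the pin is held in the gripper, clear above its stand (contact force between the fingers and pin above 3 N and height (world z) of pin_tip above 0.085 m), for 0.2 s.
3. the button is held down with the pin for three seconds (value of joint reset_button above 0.0055 m and contact force between pin and reset_button above 2 N and contact force between the fingers and pin above 3 N), for 2.8 s.
At the end, for the whole second after the job is handed in: The gripper still grips the pin (over 3 N), whose tip is inside the reset hole (within 9 mm of its axis, over 25 mm deep) and pushes the button (over 2 N) more than 5.5 mm of its 8 mm travel; the door is still open by more than 140 mm of 170 mm (all of step 3 and value of joint door above 0.14 m and horizontal distance between pin_tip and dock_hole below 0.009 m and z of pin_tip in the frame of dock_hole below -0.025 m); the arm keeps its last pose, push and grip.
It fails at once if the button is pushed harder than 25 N (contact force between pin and reset_button above 25 N).
It fails at once if the dabba is moved over 20 mm or tipped (distance of dabba from where it was at the start of the episode above 0.02 m or angle between dabba's own z axis and vertical above 0.3 rad).
It fails at once if the cumin jar is moved over 20 mm or tipped (distance of cumin_jar from where it was at the start of the episode above 0.02 m or angle between cumin_jar's own z axis and vertical above 0.3 rad).
It fails at once if the tea tin is moved over 20 mm or tipped (distance of tea_tin from where it was at the start of the episode above 0.02 m or angle between tea_tin's own z axis and vertical above 0.3 rad).
It fails at once if the grinder is moved over 20 mm or tipped (distance of grinder from where it was at the start of the episode above 0.02 m or angle between grinder's own z axis and vertical above 0.3 rad).
It also fails if it takes over 67 s, if anything falls off the work surface, if the arm or the gripper's body presses on something with over 40 N, if the wrist force passes 120 N, or if a joint passes its speed limit or range.

### The arm

A 6-joint arm with a two-finger parallel gripper is mounted at the origin on the work surface. World frame = base frame: x ahead of the robot, y to its left, z up, the work surface at z = 0. Lengths are in mm, angles in rad, forces in N, time in s.
With the tool pointing down it reaches from about 300 to 775 mm from the base axis. Payload 14.6 kg.
Tool frame: the origin (TCP) lies between the finger pads; the fingertips stand ahead of it and the grasp point (between the pads) lies 11 mm behind it (manip.finger_overhang is the z of the fingertips in the tool frame, in mm); z points along the fingers, y is the line along which they close (so a half turn about z gives the same grasp; the last joint's range is limited). The gripper opens to 94 mm and grips with 3 to 60 N. Pads are 16 mm wide; open, the fingers measure 119 mm over their backs; the gripper's body (75 mm by 177 mm) begins 78 mm behind the grasp point.
Start: joints at [-0.067, 0.3, 1.521, -0, 1.321, -0.067], TCP at [549.99, -0.002, 213.446] pointing down, gripper open.
Joint ranges: [-3.03, 3.03], [-0.79, 2.21], [0.23, 2.52], [-1.04, 4.18], [0, 3.07], [-2.55, 2.55]. Speed limits (rad/s): [2.22, 2.22, 2.57, 3.14, 3.14, 3.14].

### API

Orientations are given as [roll, pitch, yaw] about the fixed x, y, z axes, in that order (R = Rz(yaw) Ry(pitch) Rx(roll)).
In Python, from cell import manip gives the robot as it stands.
- The arm moves only by the tool jog_arm, never from a script. Its argument "series" is a list of rows, each a list of 7 numbers: the shift along the world's x, y, z as a fraction of full scale, then the turn, a rotation vector about the world's x, y, z as a fraction of full scale, then the closure, from 0 (fully open) to 1 (shut). In form: [[dx, dy, dz, wx, wy, wz, fingers], ...]. A call has 1 to 8 rows; each row is the pose to reach, as a shift and turn from the pose commanded when the call began; what a row does not reach only later rows make up. Full scale, the value 1, is 120 mm for a shift and 90 degrees for a turn. A row lasts 1/12 s, in which the tool goes at most 41.7 mm and 7.16 degrees, less where a joint would pass 70% of its speed; a pose out of reach is approached as far as the arm can. A call with a number of a shift or a turn outside -1 to 1 is refused whole. A call with a gripper value outside its range is refused whole. The fingers move at their own pace and stop on an object; "grip_force" is the grip in N (left out, the last holds). Time passes only in rows, so rows that repeat a pose let the fingers close. It gives the time, the measured TCP pose, the force, the opening and the grip force at its end, in the units of the state.
- manip.read_state(): the state, without advancing time (a new reading comes with each control period).
- manip.camera(name): name is "scene" or "side" or "wrist"; returns a dict with "frame" (420x560x3 uint8, red, green, blue), "vfov" (degrees; the focal length in pixels is half the picture's height over the tangent of half this angle, whatever the lens; pixels are square), "cx", "cy" (the principal point, pixels), "k1" (the pictures are not rectified: a ray, as slopes to the right and down, at radius r is drawn at 1 + k1 r^2 times it, then the intrinsics apply), "R" (3x3) and "t" (3): a world point X has camera coordinates R X + t; the wrist camera has in their place "hand_eye" (4x4, takes a point from camera to tool coordinates, whose origin is the TCP and whose axes are the flange's). Camera axes: x right, y down, z forward; pixel columns grow to the right and rows downward; lengths in mm; the calibration is good to about 2 mm. A picture is of the moment at which its call begins: read the wrist's pose just before it. There is no depth.
- manip.sign_off(): hands the job in; it is judged then, once.
The state is a dict: "clock": time; "joints": joint angles; "qd": joint speeds; "effort": joint torques, N m; "eef_pos": TCP position; "eef_rot": TCP orientation; "wrist_force": force on the tool from outside, world axes, zero at the start; "moment": the same for the moment, N m; "finger_gap": finger opening in mm; "finger_force": force on a finger pad.
Only numpy, scipy, OpenCV 4.12 (cv2) and the standard library are available. Lean on these libraries where they do the work, as an engineer would, in place of code of your own. Each camera call takes 0.05 s, during which the arm holds its last target. There are 200 camera calls.

## Working session

There is one attempt and no reset: what is moved stays moved. The work goes in short steps, Python scripts to look and compute and a tool call to move; the robot and the scene stay as the last step left them, time stands still between calls to the robot, and variables do not carry over. Pictures are saved under pics/ and viewed, at most 10 in all, crops included, and the job is handed in when it is done.

Besides the shell and the picture viewer there is one more tool, called after ">>>" as a command line: name --pt "numbers of a row" for each row, then --argument value for the rest. jog_arm: Moves the arm, as the interface text tells. Its arguments: {"type":"object","properties":{"series":{"type":"array"},"grip_force":{"type":"number"}},"required":["series"]}

```bash
mkdir -p pics; cat > h.py <<'E'
import numpy as np, cv2, json, pickle
from scipy.spatial.transform import Rotation as Ro
from cell import manip
def cam(n):
    s=manip.read_state(); c=manip.camera(n); c=dict(c); c['st']=s
    if 'R' not in c or c.get('R') is None:
        T=np.eye(4); T[:3,:3]=Ro.from_euler('xyz',s['eef_rot']).as_matrix(); T[:3,3]=s['eef_pos']
        W=T@np.array(c['hand_eye']); R=W[:3,:3].T; c['R']=R; c['t']=-R@W[:3,3]
    c['R']=np.array(c['R']);c['t']=np.array(c['t'])
    return c
def f(c): return 210/np.tan(np.radians(c['vfov'])/2)
def ray(c,u,v):
    d=np.array([(u-c['cx'])/f(c),(v-c['cy'])/f(c)]); p=d.copy()
    for _ in range(20): p=d/(1+c['k1']*(p@p))
    R=c['R']; return -R.T@c['t'], R.T@np.array([p[0],p[1],1])
def atz(c,u,v,z):
    o,d=ray(c,u,v); return o+d*(z-o[2])/d[2]
def proj(c,X):
    p=c['R']@np.array(X)+c['t']; p=p[:2]/p[2]; p=p*(1+c['k1']*(p@p)); return p*f(c)+[c['cx'],c['cy']]
def tri(obs):
    A=0;b=0
    for c,u,v in obs:
        o,d=ray(c,u,v); d/=np.linalg.norm(d); P=np.eye(3)-np.outer(d,d); A=A+P;b=b+P@o
    return np.linalg.solve(A,b)
def save(c,n):
    cv2.imwrite(f'pics/{n}.png',c['frame'][:,:,::-1]); pickle.dump({k:v for k,v in c.items()},open(f'{n}.pkl','wb'))
def load(n): return pickle.load(open(f'{n}.pkl','rb'))
E
python3 - <<'E'
from h import *
for n in('scene','side'):
    c=cam(n); save(c,n+'0'); print(n,c['vfov'],-c['R'].T@c['t'])
im=np.hstack([])if 0 else None
c=cam('wrist');save(c,'wrist0');print(manip.read_state(), manip.finger_overhang)
E
```

```text
scene 43.181650639640246 [1226.06607144 -703.77866515 1611.00184958]
side 55.06944680404612 [216.05948263 918.69276126 719.18504231]
{'clock': 0.15, 'joints': array([-6.66346542e-02,  3.00363277e-01,  1.52145351e+00,  1.07263288e-05,
        1.32070465e+00, -6.66331076e-02]), 'qd': array([ 1.27222658e-03, -5.69523520e-04, -3.29038763e-03, -1.19570093e-04,
       -3.50568689e-04,  2.66891733e-05]), 'effort': array([-2.50185103e-04, -5.31960297e+01, -3.52822959e+01,  7.07691838e-02,
        2.35654798e-02, -3.66386917e-05]), 'eef_pos': array([ 5.49798562e+02, -5.81509067e-03,  2.12999439e+02]), 'eef_rot': array([-3.14066662e+00, -7.22091452e-05,  1.57079209e+00]), 'wrist_force': array([-0.0600895 , -0.748395  ,  0.97559136]), 'moment': array([ 0.02707886,  0.01975112, -0.00222013]), 'finger_force': 0.0, 'finger_gap': 93.53989252607155} 8.0
```

View pics/scene0.png

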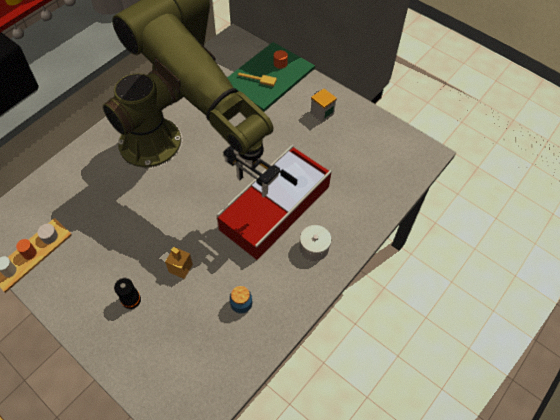

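View pics/side0.png

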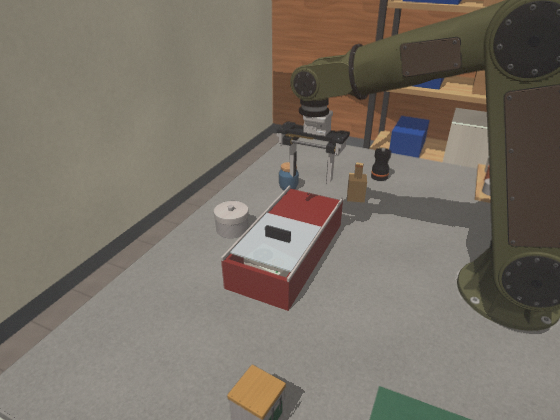

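The scene picture shows the shelf at about (275,200), its red deck towards the lower left, the rib near (289,177) and the stand and pin at (179,262). In the side picture the rib is at about (278,234) and the pin's top at (359,168). Next I'll enlarge both.

```bash
python3 - <<'E'
from h import *
a=load('scene0')['frame'][135:285,140:340]; b=load('side0')['frame'][150:310,210:390]
cv2.imwrite('pics/c1.png',cv2.resize(a,(800,600),interpolation=cv2.INTER_CUBIC)[:,:,::-1])
cv2.imwrite('pics/c2.png',cv2.resize(b,(675,600),interpolation=cv2.INTER_CUBIC)[:,:,::-1])
E
```

```text
(no output)
```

View pics/c1.png

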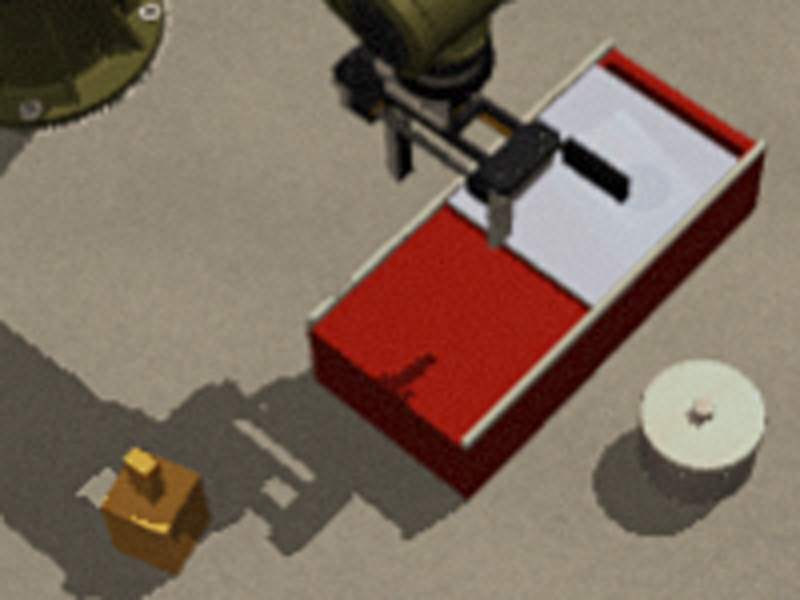

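View pics/c2.png

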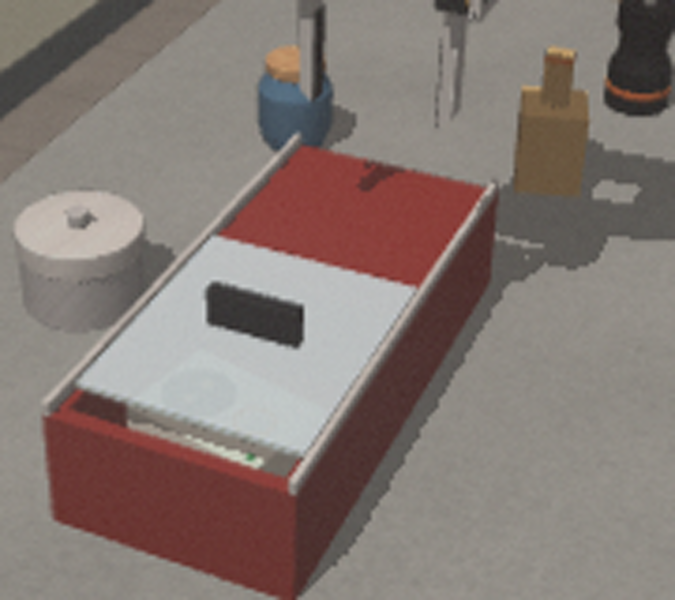

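```bash
python3 - <<'E'
from h import *
s=load('scene0');d=load('side0')
S=lambda u,v:(s,140+u/4,135+v/4); D=lambda u,v:(d,210+u/3.75,150+v/3.75)
np.set_printoptions(precision=1,suppress=True)
print('door scene',[atz(*S(*p),100) for p in((447,203),(590,307),(597,66),(738,158))])
print('door side',[atz(*D(*p),100) for p in((417,288),(215,237),(298,455),(78,387))])
print('rib scene',[atz(*S(*p),130) for p in((565,140),(629,182))])
print('rib side',[atz(*D(*p),130) for p in((303,305),(208,283))])
print('pin top',atz(*S(141,462),132),atz(*D(560,52),132),tri([S(141,462),D(560,52)]))
print('pin side corners',[atz(*D(*p),132) for p in((544,52),(576,54),(573,48),(549,48))])
print('stand top scene',[atz(*S(*p),80) for p in((103,507),(180,532),(208,480),(130,450))])
print('stand side',[atz(*D(*p),80) for p in((521,118),(588,125))],[atz(*D(*p),0) for p in((515,187),(581,194))])
print('shelf bottom',[atz(*S(*p),0) for p in((467,497),(316,378),(755,208))],[atz(*D(*p),0) for p in((52,520),(293,598),(490,292))])
print('dabba',atz(*S(702,408),90),'jar',atz(*D(290,60),90))
E
```

```text
door scene [array([496.6,  55.1, 100. ]), array([658.4,  53.5, 100. ]), array([499.6, 256.6, 100. ]), array([659.3, 257.6, 100. ])]
door side [array([490.8,  58.6, 100. ]), array([652.9,  59.5, 100. ]), array([495.4, 261.1, 100. ]), array([653.2, 260.3, 100. ])]
rib scene [array([544.8, 156.2, 130. ]), array([615. , 157.5, 130. ])]
rib side [array([540.3, 151.9, 130. ]), array([610. , 155.6, 130. ])]
pin top [ 492.9 -304.   132. ] [ 487.3 -301.8  132. ] [ 489.7 -304.   129.9]
pin side corners [array([ 500.3, -295.5,  132. ]), array([ 473.2, -304. ,  132. ]), array([ 478.9, -315. ,  132. ]), array([ 498.5, -305.6,  132. ])]
stand top scene [array([ 473.2, -339. ,   80. ]), array([ 536.5, -313.8,   80. ]), array([ 520.5, -265.7,   80. ]), array([ 452.2, -288.2,   80. ])]
stand side [array([ 506.6, -261.7,   80. ]), array([ 448.5, -274.7,   80. ])] [array([ 508.8, -275.3,    0. ]), array([ 449.4, -289.2,    0. ])]
shelf bottom [array([ 662.3, -110.8,   -0. ]), array([ 484.7, -109.3,    0. ]), array([668.4, 285.9,  -0. ])] [array([665.3, 286.6,   0. ]), array([487.5, 283.1,   0. ]), array([ 477.7, -100.7,    0. ])]
dabba [786.8  42.7  90. ] jar [ 733.6 -261.4   90. ]
```

>>> jog_arm --pt "0.12 0.3 0 0 0 0 1" --pt "0.22 0.6 0 0 0 0 1" --pt "0.22 0.95 0 0 0 0 1" --pt "0.22 0.95 0 0 0 0 1" --grip_force 10

```text
clock: 0.48
eef_pos: [576.0, 119.6, 212.8]
eef_rot: [-3.141, -0.001, 1.575]
wrist_force: [0.0, 0.7, 0.2]
finger_gap: 71.0
finger_force: 0.0
```

>>> jog_arm --pt "0 0.35 0 0 0 0 1" --pt "0 0.7 0 0 0 0 1" --pt "0 0.7 0 0 0 0 1" --pt "0 0.7 -0.3 0 0 0 1" --pt "0 0.7 -0.6 0 0 0 1" --pt "0 0.7 -0.78 0 0 0 1" --pt "0 0.7 -0.78 0 0 0 1" --pt "0 0.7 -0.78 0 0 0 1"

```text
clock: 1.15
eef_pos: [576.2, 197.7, 119.7]
eef_rot: [-3.14, 0.0, 1.571]
wrist_force: [-0.5, 0.3, 0.7]
finger_gap: 17.5
finger_force: 0.0
```

>>> jog_arm --pt "0 -0.06 0 0 0 0 1" --pt "0 -0.12 0 0 0 0 1" --pt "0 -0.25 0 0 0 0 1" --pt "0 -0.4 0 0 0 0 1" --pt "0 -0.55 0 0 0 0 1" --pt "0 -0.7 0 0 0 0 1" --pt "0 -0.85 0 0 0 0 1" --pt "0 -1 0 0 0 0 1"

```text
clock: 1.82
eef_pos: [576.6, 76.7, 121.6]
eef_rot: [3.14, -0.001, 1.57]
wrist_force: [-1.2, 2.6, 1.1]
finger_gap: 0.5
finger_force: 1.2
```

>>> jog_arm --pt "0 -0.1 0 0 0 0 1" --pt "0 -0.2 0 0 0 0 1" --pt "0 -0.3 0 0 0 0 1" --pt "0 -0.35 0 0 0 0 1" --pt "0 -0.4 0 0 0 0 1" --pt "0 -0.4 0 0 0 0 1"

```text
clock: 2.32
eef_pos: [576.6, 31.8, 120.3]
eef_rot: [3.141, -0.004, 1.571]
wrist_force: [0.3, 16.6, 4.2]
finger_gap: 0.3
finger_force: 8.2
```

>>> jog_arm --pt "0 0.1 0 0 0 0 1" --pt "0 0.1 0.3 0 0 0 0.5" --pt "0 0.1 0.6 0 0 0 0" --pt "0 -0.2 0.95 0 0 0 0" --pt "-0.2 -0.5 1 0 0 0 0" --pt "-0.4 -0.8 1 0 0 0 0" --pt "-0.7 -1 1 0 0 0 0" --pt "-0.7 -1 1 0 0 0 0"

```text
clock: 2.98
eef_pos: [489.8, -92.4, 240.1]
eef_rot: [-3.141, 0.001, 1.569]
wrist_force: [0.2, 0.3, -0.3]
finger_gap: 43.6
finger_force: 0.0
```

>>> jog_arm --pt "0 -0.3 0 0 0 0 0" --pt "0 -0.6 0.1 0 0 0 0" --pt "0 -0.9 0.3 0 0 0 0" --pt "0 -1 0.4 0 0 0 0" --pt "0 -1 0.4 0 0 0 0"

```text
clock: 3.4
eef_pos: [492.9, -212.5, 290.1]
eef_rot: [3.139, 0.002, 1.568]
wrist_force: [-0.6, -0.3, 0.1]
finger_gap: 76.9
finger_force: 0.0
```

```bash
python3 - <<'E'
from h import *
c=cam('wrist');save(c,'wrist1');print(manip.read_state()['eef_pos'],c['st']['eef_pos'],proj(c,[490,-303,132]),c['hand_eye'])
for n in('scene','side'): save(cam(n),n+'1')
a=load('scene1')['frame'][135:285,200:340]; b=load('side1')['frame'][180:310,210:350]; w=c['frame']
im=np.zeros((600,800,3),np.uint8); im[:420,:560]=w[:,:,::-1] 
cv2.imwrite('pics/w1.png',w[:,:,::-1])
a=cv2.resize(a,(400,int(150*400/140)),interpolation=cv2.INTER_CUBIC);b=cv2.resize(b,(400,int(130*400/140)),interpolation=cv2.INTER_CUBIC)
im=np.zeros((max(len(a),len(b)),800,3),np.uint8);im[:len(a),:400]=a;im[:len(b),400:]=b
cv2.imwrite('pics/ab.png',im[:,:,::-1])
E
```

```text
[ 492.71276094 -210.74170844  288.32813738] [ 492.91039267 -212.52193142  290.10008321] [275.51041187 269.48436018] [[-1.43430209e-05 -9.60003130e-01 -2.79989268e-01  8.20099123e+01]
 [ 9.99999981e-01  4.06167077e-05 -1.90490113e-04  7.24136714e-01]
 [ 1.94243347e-04 -2.79989265e-01  9.60003111e-01 -1.70970081e+02]
 [ 0.00000000e+00  0.00000000e+00  0.00000000e+00  1.00000000e+00]]
```

View pics/w1.png

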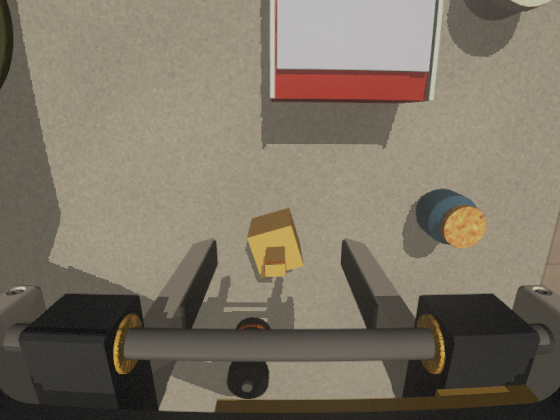

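View pics/ab.png

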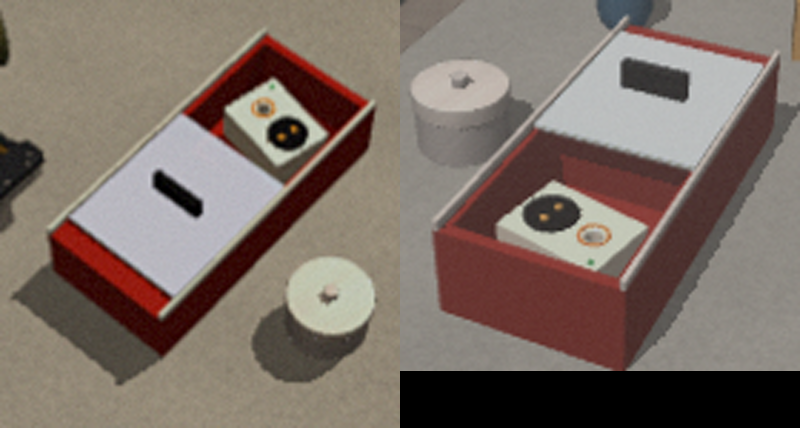

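Door is fully open against its stop (rib hit it with 16 N). The hole is at (263,107) in the left crop and (593,236) in the right. The pin's handle top is near (275,269) in the wrist picture.

```bash
python3 - <<'E'
from h import *
w=load('wrist1')['frame'][195:290,230:320]
cv2.imwrite('pics/w1c.png',cv2.resize(w,(568,600),interpolation=cv2.INTER_CUBIC)[:,:,::-1])
s=load('scene1');d=load('side1');k=140/400
np.set_printoptions(precision=1,suppress=True)
S=lambda u,v:(s,200+u*k,135+v*k); D=lambda u,v:(d,210+(u-400)*k,180+v*k)
print('hole',atz(*S(263,107),67),atz(*D(593.5,236),67))
print('dock scene corners',[atz(*S(*p),67) for p in((224,107),(276,80),(327,133),(276,165))])
print('dock side corners',[atz(*D(*p),67) for p in((497,226),(550,181),(648,220),(598,269))])
print('disc',atz(*S(287,133),67),atz(*D(551,212),67))
print('rib',[atz(*S(*p),130) for p in((155,172),(203,204))],[atz(*D(*p),130) for p in((622,60),(688,75))])
E
```

```text
hole [552.4 209.7  67. ] [550.4 208.2  67. ]
dock scene corners [array([515. , 177.7,  67. ]), array([538. , 253.6,  67. ]), array([638.5, 230.4,  67. ]), array([620.3, 151.5,  67. ])]
dock side corners [array([634. , 231.8,  67. ]), array([621.4, 152.9,  67. ]), array([515.6, 167.5,  67. ]), array([528.5, 245.9,  67. ])]
disc [600.5 198.   67. ] [599.5 193.9  67. ]
rib [array([543.1,  16.6, 130. ]), array([615. ,  19.2, 130. ])] [array([608. ,  19.1, 130. ]), array([538.2,  17.7, 130. ])]
```

View pics/w1c.png

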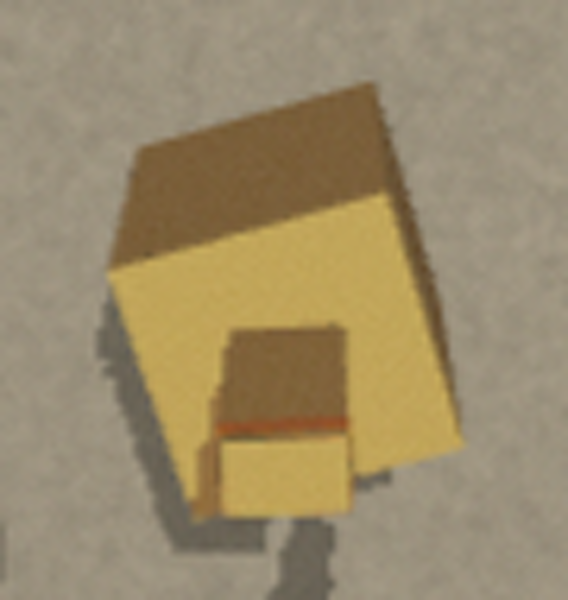

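```bash
python3 - <<'E'
from h import *
w=load('wrist1');s=load('scene1');k=6.31
np.set_printoptions(precision=1,suppress=True)
W=lambda u,v:(w,230+u/k,195+v/k)
print([atz(*W(*p),132) for p in((222,438),(350,435),(352,513),(220,516),(286,475.5))])
print('stand',[atz(*W(*p),80) for p in((110,268),(385,192),(463,445),(195,515))])
E
```

```text
[array([ 478.1, -296.5,  132. ]), array([ 501.5, -295.9,  132. ]), array([ 501.9, -311.9,  132. ]), array([ 477.5, -312.4,  132. ]), array([ 489.8, -304.1,  132. ])]
stand [array([ 453.3, -284.1,   80. ]), array([ 509.7, -267.6,   80. ]), array([ 526.7, -324.6,   80. ]), array([ 469.7, -341. ,   80. ])]
```

>>> jog_arm --pt "-0.02 -0.4 0 0 0 0 0" --pt "-0.02 -0.783 -0.1 0 0 0 0" --pt "-0.02 -0.783 -0.4 0 0 0 0" --pt "-0.02 -0.783 -0.7 0 0 0 0" --pt "-0.02 -0.783 -0.7 0 0 0 0"

```text
clock: 3.97
eef_pos: [487.8, -301.7, 196.0]
eef_rot: [-3.132, -0.007, 1.571]
wrist_force: [0.2, -0.2, -1.4]
finger_gap: 93.9
finger_force: 0.0
```

>>> jog_arm --pt "0 0 -0.3 0 0 0 0" --pt "0 0 -0.6 0 0 0 0" --pt "0 0 -0.86 0 0 0 0" --pt "0 0 -0.86 0 0 0 0" --pt "0 0 -0.86 0 0 0 0.3" --pt "0 0 -0.86 0 0 0 0.6" --pt "0 0 -0.86 0 0 0 1" --pt "0 0 -0.86 0 0 0 1" --grip_force 40

```text
clock: 4.63
eef_pos: [490.8, -304.3, 102.9]
eef_rot: [3.139, 0.002, 1.571]
wrist_force: [0.1, -0.0, 0.4]
finger_gap: 71.0
finger_force: 0.0
```

>>> jog_arm --pt "0 0 0 0 0 0 1" --pt "0 0 0 0 0 0 1" --pt "0 0 0 0 0 0 1" --pt "0 0 0 0 0 0 1" --pt "0 0 0 0 0 0 1" --pt "0 0 0 0 0 0 1" --pt "0 0 0 0 0 0 1" --pt "0 0 0 0 0 0 1"

```text
clock: 5.3
eef_pos: [489.9, -304.0, 100.6]
eef_rot: [-3.141, -0.0, 1.571]
wrist_force: [0.2, 0.2, 1.2]
finger_gap: 23.6
finger_force: 40.0
```

>>> jog_arm --pt "0 0 0.1 0 0 0 1" --pt "0 0 0.3 0 0 0 1" --pt "0 0 0.5 0 0 0 1" --pt "0 0 0.75 0 0 0 1" --pt "0 0 1 0 0 0 1" --pt "0 0 1 0 0 0 1" --pt "0 0 1 0 0 0 1" --pt "0 0 1 0 0 0 1"

```text
clock: 5.97
eef_pos: [489.7, -303.8, 220.4]
eef_rot: [-3.141, -0.0, 1.571]
wrist_force: [-0.4, -0.3, -1.8]
finger_gap: 23.7
finger_force: 40.0
```

>>> jog_arm --pt "0 0.15 0.2 0 0 0 1" --pt "0 0.35 0.25 0 0 0 1" --pt "0 0.55 0.25 0 0 0 1" --pt "0 0.75 0.25 0 0 0 1" --pt "0 1 0.25 0 0 0 1"

```text
clock: 6.38
eef_pos: [489.4, -183.2, 249.4]
eef_rot: [-3.14, -0.001, 1.57]
wrist_force: [0.4, -1.0, -1.1]
finger_gap: 23.6
finger_force: 40.0
```

>>> jog_arm --pt "0.05 0.2 0 0 0 0 1" --pt "0.1 0.4 0 0 0 0 1" --pt "0.15 0.6 0 0 0 0 1" --pt "0.2 0.8 0 0 0 0 1" --pt "0.25 1 0 0 0 0 1"

```text
clock: 6.8
eef_pos: [519.7, -62.7, 249.5]
eef_rot: [-3.139, -0.0, 1.571]
wrist_force: [0.2, -0.9, -1.0]
finger_gap: 23.8
finger_force: 40.0
```

>>> jog_arm --pt "0.05 0.2 0 0 0 0 1" --pt "0.1 0.4 0 0 0 0 1" --pt "0.15 0.6 0 0 0 0 1" --pt "0.2 0.8 0 0 0 0 1" --pt "0.25 1 0 0 0 0 1"

```text
clock: 7.22
eef_pos: [549.7, 57.3, 249.3]
eef_rot: [-3.139, 0.0, 1.571]
wrist_force: [0.1, 0.1, -0.4]
finger_gap: 24.0
finger_force: 40.0
```

>>> jog_arm --pt "0 0.2 0 0 0 0 1" --pt "0 0.4 0 0 0 0 1" --pt "0 0.5 0 0 0 0 1" --pt "0 0.6 0 0 0 0 1" --pt "0 0.7 0 0 0 0 1" --pt "0 0.7 0 0 0 0 1" --pt "0 0.7 0 0 0 0 1"

```text
clock: 7.8
eef_pos: [550.0, 139.9, 250.4]
eef_rot: [-3.141, 0.0, 1.571]
wrist_force: [0.0, -0.1, -0.4]
finger_gap: 23.5
finger_force: 40.0
```

```bash
python3 - <<'E'
from h import *
for n in('scene','side','wrist'): save(cam(n),n+'2')
p=manip.read_state()['eef_pos'];print(p)
np.set_printoptions(precision=1,suppress=True)
w=load('wrist2')
h=[551.4,209,67]; tip=[p[0],p[1],p[2]-94.5]
im=np.zeros((600,800,3),np.uint8)
for i,n in enumerate(('scene2','side2','wrist2')):
    c=load(n); q=proj(c,h); t=proj(c,tip); print(n,q,t)
    if i<2:
        x,y=(q+[0,-20]).astype(int)-50; print(x,y); cr=c['frame'][y:y+100,x:x+100]; im[:400,i*400:i*400+400]=cv2.resize(cr,(400,400),interpolation=cv2.INTER_CUBIC)
cv2.imwrite('pics/c3.png',im[:400,:,::-1]); 
E
```

```text
[550.07216659 139.22582555 250.65907292]
scene2 [291.7 172.4] [279.4 169.3]
241 102
side2 [277.2 262.7] [289.4 219.3]
227 192
wrist2 [279.4 126.5] [278.1 211.4]
```

View pics/c3.png

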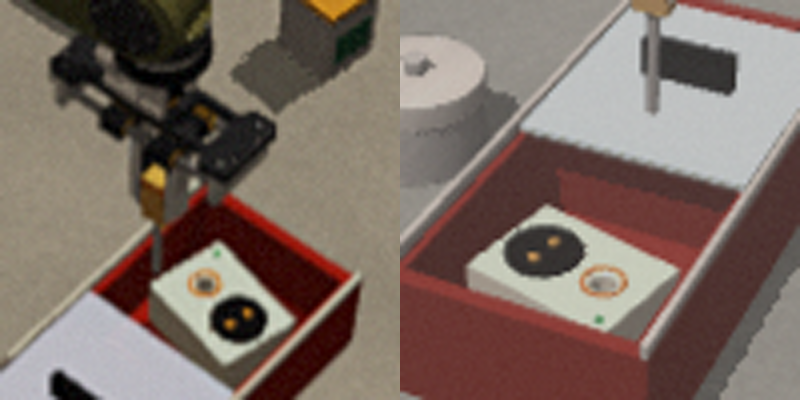

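View pics/wrist2.png

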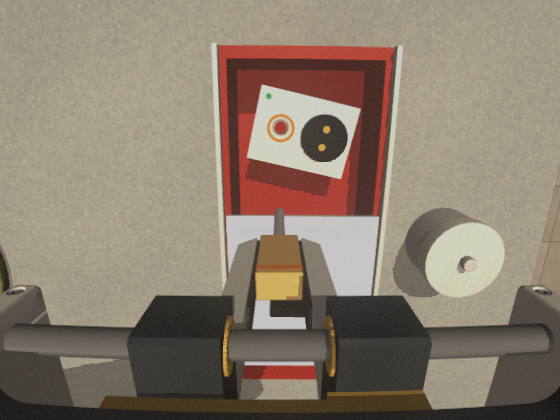

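The wrist picture shows the ring centred at about (280.5,128) and the pin tip at (279.5,210). Both agree closely with the predictions.

```bash
python3 - <<'E'
from h import *
np.set_printoptions(precision=1,suppress=True)
z=250.6-94.5
for n,hp,tp in(('scene2',(292.2,172.8),(280.2,169.5)),('side2',(278,262.4),(290.2,220)),('wrist2',(280.5,128),(279.5,210))):
    c=load(n); H=atz(c,*hp,67);T=atz(c,*tp,z); print(n,H,T,H-T)
    # ring centroid by colour
    f_=c['frame'].astype(int); m=(f_[...,0]>150)&(f_[...,0]-f_[...,2]>80)&(f_[...,1]>70)&(f_[...,1]<190)
    yy,xx=np.nonzero(m); k=np.hypot(xx-hp[0],yy-hp[1])<(16 if n[0]=='w' else 7)
    x0=(xx[k].min()+xx[k].max())/2;y0=(yy[k].min()+yy[k].max())/2
    print(k.sum(),x0,y0,atz(c,x0,y0,67))
E
```

```text
scene2 [553.8 208.8  67. ] [552.7 140.4 156.1] [  1.1  68.4 -89.1]
17 291.5 172.5 [551.  208.2  67. ]
side2 [550.1 207.2  67. ] [547.1 141.3 156.1] [  3.   65.9 -89.1]
21 277.5 262.0 [551.9 206.3  67. ]
wrist2 [552.6 207.3  67. ] [551.3 140.5 156.1] [  1.3  66.8 -89.1]
227 280.5 127.5 [552.6 207.9  67. ]
```

>>> jog_arm --pt "0.015 0.2 0 0 0 0 1" --pt "0.015 0.4 0 0 0 0 1" --pt "0.015 0.56 0 0 0 0 1" --pt "0.015 0.56 -0.2 0 0 0 1" --pt "0.015 0.56 -0.4 0 0 0 1" --pt "0.015 0.56 -0.63 0 0 0 1" --pt "0.015 0.56 -0.63 0 0 0 1" --pt "0.015 0.56 -0.63 0 0 0 1"

```text
clock: 8.62
eef_pos: [551.6, 206.6, 174.8]
eef_rot: [-3.14, 0.001, 1.57]
wrist_force: [0.5, -0.3, 0.1]
finger_gap: 23.8
finger_force: 40.0
```

```bash
python3 - <<'E'
from h import *
np.set_printoptions(precision=1,suppress=True)
for n in('scene','side','wrist'): save(cam(n),n+'3')
p=manip.read_state()['eef_pos'];print(p)
im=np.zeros((270,800,3),np.uint8)
for i,(n,r) in enumerate((('scene3',20),('side3',20),('wrist3',35))):
    c=load(n); q=proj(c,[552,207.7,67]); x,y=q.astype(int)-r; print(n,q-[x,y],x,y, proj(c,[p[0],p[1],p[2]-94.5])-[x,y])
    im[:266,i*267:i*267+266]=cv2.resize(c['frame'][y:y+2*r,x:x+2*r],(266,266),interpolation=cv2.INTER_CUBIC)
cv2.imwrite('pics/c4.png',im[:,:,::-1])
E
```

```text
[552.6 207.1 177.1]
scene3 [20.6 20.7] 271 152 [20.8 18.3]
side3 [20.2 20.3] 257 242 [20.1 15.3]
wrist3 [35.2 35.9] 242 170 [35.8 41.4]
```

View pics/c4.png

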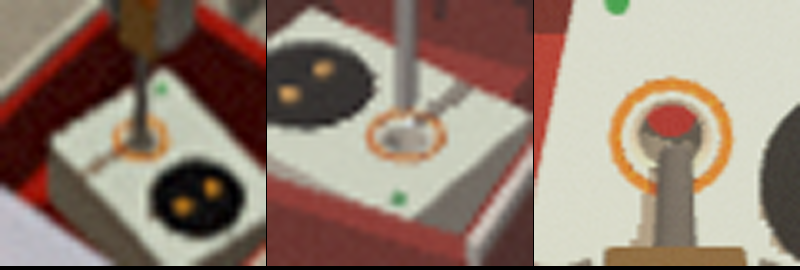

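The pin tip sits over the middle of the orange ring in all three crops, to within about 1 mm. So I'll lower it into the hole.

>>> jog_arm --pt "-0.004 0.004 -0.05 0 0 0 1" --pt "-0.004 0.004 -0.1 0 0 0 1" --pt "-0.004 0.004 -0.15 0 0 0 1" --pt "-0.004 0.004 -0.2 0 0 0 1" --pt "-0.004 0.004 -0.25 0 0 0 1" --pt "-0.004 0.004 -0.28 0 0 0 1" --pt "-0.004 0.004 -0.28 0 0 0 1" --pt "-0.004 0.004 -0.28 0 0 0 1"

```text
clock: 9.43
eef_pos: [551.3, 207.7, 141.3]
eef_rot: [-3.141, 0.0, 1.571]
wrist_force: [0.8, 0.1, -0.2]
finger_gap: 23.7
finger_force: 40.0
```

>>> jog_arm --pt "0 0 -0.01 0 0 0 1" --pt "0 0 -0.02 0 0 0 1" --pt "0 0 -0.03 0 0 0 1" --pt "0 0 -0.04 0 0 0 1" --pt "0 0 -0.05 0 0 0 1" --pt "0 0 -0.06 0 0 0 1" --pt "0 0 -0.06 0 0 0 1" --pt "0 0 -0.06 0 0 0 1"

```text
clock: 10.1
eef_pos: [551.4, 207.8, 134.4]
eef_rot: [3.141, -0.0, 1.571]
wrist_force: [-1.0, -0.6, 2.7]
finger_gap: 23.8
finger_force: 40.0
```

>>> jog_arm --pt "0 0 -0.008 0 0 0 1" --pt "0 0 -0.016 0 0 0 1" --pt "0 0 -0.024 0 0 0 1" --pt "0 0 -0.024 0 0 0 1" --pt "0 0 -0.024 0 0 0 1" --pt "0 0 -0.024 0 0 0 1"

```text
clock: 10.6
eef_pos: [551.4, 207.8, 131.5]
eef_rot: [3.141, -0.0, 1.571]
wrist_force: [0.2, 0.4, 5.8]
finger_gap: 23.9
finger_force: 40.0
```

>>> jog_arm --pt "0 0 -0.006 0 0 0 1" --pt "0 0 -0.012 0 0 0 1" --pt "0 0 -0.018 0 0 0 1" --pt "0 0 -0.018 0 0 0 1" --pt "0 0 -0.018 0 0 0 1" --pt "0 0 -0.018 0 0 0 1"

```text
clock: 11.1
eef_pos: [551.4, 207.8, 129.6]
eef_rot: [3.141, -0.0, 1.571]
wrist_force: [-1.1, -0.2, 7.0]
finger_gap: 23.9
finger_force: 40.0
```

```bash
python3 -c "
from h import *
L=[]
for i in range(12): cam('side'); s=manip.read_state(); L.append([*s['eef_pos'],*s['wrist_force']])
print(np.mean(L,0).round(2),np.std(L,0).round(2))"
```

```text
[ 5.5143e+02  2.0776e+02  1.2955e+02 -1.1300e+00 -1.3000e-01  6.2300e+00] [0.01 0.02 0.01 0.58 0.38 0.43]
```

>>> jog_arm --pt "0 0 -0.004 0 0 0 1" --pt "0 0 -0.008 0 0 0 1" --pt "0 0 -0.008 0 0 0 1" --pt "0 0 -0.008 0 0 0 1"

```text
clock: 12.03
eef_pos: [551.5, 207.8, 129.3]
eef_rot: [3.141, -0.0, 1.571]
wrist_force: [-3.7, -0.7, 13.5]
finger_gap: 23.9
finger_force: 40.0
```

```bash
python3 -c "
from h import *
L=[]
for i in range(12): cam('side'); s=manip.read_state(); L.append([*s['eef_pos'],*s['wrist_force']])
print(np.mean(L,0).round(2),np.std(L,0).round(2))"
```

```text
[551.5  207.82 129.3   -3.27  -0.75  13.08] [0.01 0.01 0.01 0.4  0.36 0.43]
```

At the stop with about 13 N on it, so I'll hold here.

>>> jog_arm --pt "0 0 0 0 0 0 1" --pt "0 0 0 0 0 0 1" --pt "0 0 0 0 0 0 1" --pt "0 0 0 0 0 0 1" --pt "0 0 0 0 0 0 1" --pt "0 0 0 0 0 0 1" --pt "0 0 0 0 0 0 1" --pt "0 0 0 0 0 0 1"

```text
clock: 13.3
eef_pos: [551.5, 207.8, 129.3]
eef_rot: [3.141, -0.0, 1.571]
wrist_force: [-2.8, -0.8, 13.9]
finger_gap: 23.8
finger_force: 40.0
```

>>> jog_arm --pt "0 0 0 0 0 0 1" --pt "0 0 0 0 0 0 1" --pt "0 0 0 0 0 0 1" --pt "0 0 0 0 0 0 1" --pt "0 0 0 0 0 0 1" --pt "0 0 0 0 0 0 1" --pt "0 0 0 0 0 0 1" --pt "0 0 0 0 0 0 1"

```text
clock: 13.97
eef_pos: [551.5, 207.8, 129.3]
eef_rot: [3.141, -0.0, 1.571]
wrist_force: [-3.0, -1.4, 12.7]
finger_gap: 23.9
finger_force: 40.0
```

>>> jog_arm --pt "0 0 0 0 0 0 1" --pt "0 0 0 0 0 0 1" --pt "0 0 0 0 0 0 1" --pt "0 0 0 0 0 0 1" --pt "0 0 0 0 0 0 1" --pt "0 0 0 0 0 0 1" --pt "0 0 0 0 0 0 1" --pt "0 0 0 0 0 0 1"

```text
clock: 14.63
eef_pos: [551.5, 207.8, 129.3]
eef_rot: [3.141, -0.0, 1.571]
wrist_force: [-3.1, -0.1, 13.5]
finger_gap: 23.7
finger_force: 40.0
```

>>> jog_arm --pt "0 0 0 0 0 0 1" --pt "0 0 0 0 0 0 1" --pt "0 0 0 0 0 0 1" --pt "0 0 0 0 0 0 1" --pt "0 0 0 0 0 0 1" --pt "0 0 0 0 0 0 1" --pt "0 0 0 0 0 0 1" --pt "0 0 0 0 0 0 1"

```text
clock: 15.3
eef_pos: [551.5, 207.8, 129.3]
eef_rot: [3.141, -0.0, 1.571]
wrist_force: [-2.9, -1.0, 13.1]
finger_gap: 23.6
finger_force: 40.0
```

>>> jog_arm --pt "0 0 0 0 0 0 1" --pt "0 0 0 0 0 0 1" --pt "0 0 0 0 0 0 1" --pt "0 0 0 0 0 0 1" --pt "0 0 0 0 0 0 1" --pt "0 0 0 0 0 0 1" --pt "0 0 0 0 0 0 1" --pt "0 0 0 0 0 0 1"

```text
clock: 15.97
eef_pos: [551.5, 207.8, 129.3]
eef_rot: [3.141, -0.0, 1.571]
wrist_force: [-3.8, -0.6, 13.5]
finger_gap: 23.6
finger_force: 40.0
```

```bash
python3 -c "
from cell import manip
s=manip.read_state(); print(s['clock'],s['eef_pos'],s['wrist_force'],s['finger_force'])
print(manip.sign_off())"
```

```text
15.9667 [551.51547565 207.80044353 129.31087515] [-3.75482813 -0.55344973 13.47010327] 40.00252604484558
the job is handed in; nothing more can be done
None
```

I slid the door open to its stop, drew the pin from its stand, and held the red button down for over 3 s at about 13 N; I handed the job in at 16 s with the pin still gripped and pressing, and no verdict was returned.

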